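Ground the gripper, then seat the round can in the bonder work-holder

TASK

First ground the gripper by touching the domed brass stud, at the end of the grey grounding block nearer the robot, lightly with the fingertips, then press the round can gently down with the fingertips until it is fully home in its nest, and draw back clear of everything. Do not pull the can up, and do not touch the three other packages and their nests or the hexagonal terminal beside the stud; leave all the loose things where they are.

Things in the scene. Friction and masses are not known exactly. Their poses are not given: they have to be found in the camera images.
- plate: aluminium work-holder plate, 230 x 236 x 10 mm, fixed to the table; origin under its centre, z up. Four black nests stand on it, two by two, 104 mm apart along its x and 110 mm along its y; which package is in which place varies
- round_top (a point): centre of the flat top of the round steel can (the package to be pressed): 42 mm diameter lid 14 mm high on a 54 mm brass flange 4 mm thick. About 40 mm above the table at the start and 33.5 mm when fully home (flange then flush with the 10 mm high rim of its nest). It slides straight down stiffly (about 4 N plus some drag), stays where it is left and stops on a firm pad when home; 40 N would damage it
- round_nest: black square nest, 70 x 70 x 10 mm, 5 mm walls, fixed on the plate, with the round package in it (54 mm round flange, 42 mm round lid, lid top about level with the others'); origin under its centre, 10 mm above the table
- round (a joint): how far the round package has been pressed down, in m: starts between -0.001 and 0.002, 0.008 is fully home, below -0.003 it is being pulled out
- square_nest: black square nest, 70 x 70 x 10 mm, 5 mm walls, fixed on the plate, with the square package in it (54 x 54 mm flange, 42 x 42 mm lid, lid top about level with the others'); origin under its centre, 10 mm above the table; not to be touched
- square (a joint): how far the square package has been pressed down, in m: starts between -0.001 and 0.002, 0.008 is fully home, below -0.003 it is being pulled out; leave it as it is
- long_nest: black square nest, 70 x 70 x 10 mm, 5 mm walls, fixed on the plate, with the long package in it (58 x 34 mm flange, 48 x 24 mm lid, lid top about level with the others'); origin under its centre, 10 mm above the table; not to be touched
- long (a joint): how far the long package has been pressed down, in m: starts between -0.001 and 0.002, 0.008 is fully home, below -0.003 it is being pulled out; leave it as it is
- small_nest: black square nest, 70 x 70 x 10 mm, 5 mm walls, fixed on the plate, with the small package in it (36 x 36 mm flange, 26 x 26 mm lid, lid top about level with the others'); origin under its centre, 10 mm above the table; not to be touched
- small (a joint): how far the small package has been pressed down, in m: starts between -0.001 and 0.002, 0.008 is fully home, below -0.003 it is being pulled out; leave it as it is
- ground_block: grey grounding block, 130 x 70 x 30 mm, fixed to the table right of the plate; origin under its centre. It carries the domed stud 32 mm towards its -x end and the hexagonal terminal 32 mm towards its +x end
- stud: brass stud with a domed top, 26 mm across, 16.5 mm high above the block; origin at its foot on the block's top. Sprung: it gives under a light push (about 1 N to start, 4.5 N at its full 8 mm travel) and springs back; 15 N is too hard
- stud_top (a point): the crown of the domed stud, 46.5 mm above the table
- terminal: hexagonal brass terminal, 22 mm across, 26 mm high with an 8 mm thick stem on top (36 mm in all), on the same block 64 mm from the stud; origin at its foot; not to be touched
- spool: loose aluminium spool, 20 mm across, 24 mm high, standing in the middle of the plate between the nests; origin at its foot; leave alone
- squeeze_bottle: loose white bottle with yellow cap, 64 mm across, 160 mm high, left of the plate; origin at its foot; leave alone
- dish: loose open glass dish, 90 mm across, 16 mm high, left of the plate; origin at its foot; leave alone
- screwdriver: loose screwdriver, 150 mm long, lying on the mat between the plate and the grounding block; origin near its middle, on the mat; leave alone
- jar: loose amber jar, 40 mm across, 50 mm high, beyond the grounding block; origin at its foot; leave alone
- chip_tray: loose black divided tray, 90 x 90 x 14 mm, beyond the grounding block; origin under its centre; leave alone
- lens_cap: loose black disc, 48 mm across, 14 mm high, beyond the plate; origin at its foot; leave alone

How it is judged:
By the outcome, as a careful person would: the job done as asked, in the order asked, and still so for the second after the job is handed in, with the robot touching nothing.
It also fails if it takes over 40 s, if anything falls off the work surface, if the arm or the gripper's body presses on something with over 40 N, if the wrist force passes 120 N, or if a joint passes its speed limit or range.

ROBOT

A 7-joint arm with a two-finger parallel gripper is mounted at the origin on the work surface. World frame = base frame: x ahead of the robot, y to its left, z up, the work surface at z = 0. Lengths are in m, angles in rad, forces in N, time in s.
With the tool pointing down it reaches from about 0.425 to 0.875 m from the base axis. Payload 8.4 kg.
Tool frame: the origin (TCP) lies at the very end of the fingers, on their centre line; the grasp point (between the pads) lies 19 mm behind it; z points along the fingers, x is the direction in which the jaws open and shut, and the axes are right-handed (so a half turn about z gives the same grasp; the last joint's range is limited). The gripper opens to 87 mm and grips with 3 to 60 N. Pads are 19 mm wide; open, the fingers measure 117 mm over their backs; the gripper's body (75 mm by 190 mm) begins 51 mm behind the grasp point.
Start: joints at [1.09, 0.333, 0.04, 1.465, -0.013, 1.343, -0.059], TCP at [0.242, -0.603, 0.223] pointing down, gripper open.
Joint ranges: [-2.58, 2.58], [-0.38, 2.09], [-1.3, 1.39], [0.25, 2.4], [-1.5, 4.64], [0.08, 2.09], [-2.65, 2.65]. Speed limits (rad/s): [2.22, 2.22, 2.79, 2.79, 3.14, 3.14, 3.14].

INTERFACE

Orientations are given as a unit quaternion [x, y, z, w].
In Python, from station import telemetry, vision, arm gives the robot as it stands.
- The arm moves only by the shell command python3 -m handwheel 'ROWS' [OPENING] [FORCE]. ROWS is JSON, a list of rows, each an object with "travel": the shift along the tool's x, y, z each as a share of 750 mm, from -1 to 1, a list of three; "rotation": the turn, a rotation vector about the tool's x, y, z each as a share of pi/4 rad, from -1 to 1, a list of three. In form: [{"travel": [tx, ty, tz], "rotation": [rx, ry, rz]}, ...]. A call has exactly 10 rows; each row is the pose to reach, as a shift and turn from the pose measured when the call began, along the tool's axes at that moment; what a row does not reach only later rows make up. A row lasts 1/8 s, in which the tool goes at most 62.5 mm and 10.7 degrees, less where a joint would pass 70% of its speed; a pose out of reach is approached as far as the arm can. A call with a number of a shift or a turn outside -1 to 1 is refused whole. A call with a gripper value outside its range is refused whole. OPENING is the gripper command: -1 is shut, 1 is fully open, values between are in proportion, set as the call begins (- or left out, the last holds). The fingers move at their own pace and stop on an object; FORCE is the grip in N (left out, the last holds). Time passes only in rows, so rows that repeat a pose let the fingers close, or fill a call up. It gives the time, the measured TCP pose, the force and the opening at its end, in the units of the state.
- telemetry.get_state(): the state, without advancing time (a new reading comes with each control period).
- vision.capture(name): name is "side" or "top"; returns the picture (384x512x3 uint8, red, green, blue); there is no depth.
- vision.camera_params(name): a dict with "K" (3x3 intrinsics, pixels), "dist" ([k1, k2, p1, p2, k3] as OpenCV has them; the pictures are not rectified), "world_to_cam" (4x4, takes a point from world to camera coordinates). Camera axes: x right, y down, z forward; pixel columns grow to the right and rows downward; lengths in m; the calibration is good to about 2 mm. A picture is of the moment at which its call begins. camera_params takes no time and is no camera call.
- arm.sign_off(): hands the job in, once; it reports no verdict.
The state is a dict: "clock": time; "joints": joint angles; "joint_vel": joint speeds; "joint_torque": joint torques, N m; "eef_pos": TCP position; "orientation": TCP orientation; "force": force on the tool from outside, world axes, zero at the start; "ft_torque": the same for the moment, N m; "gripper_width": finger opening in m.
Only numpy, scipy, OpenCV 4.12 (cv2) and the standard library are available. Lean on these libraries where they do the work, as an engineer would, in place of code of your own. Each camera call takes 0.05 s, during which the arm holds its last target. There are 200 camera calls.

## Working session

There is one attempt and no reset: what is moved stays moved. The work goes in short steps, Python scripts to look and compute and a shell command to move; the robot and the scene stay as the last step left them, time stands still between calls to the robot, and variables do not carry over. Pictures are saved under pics/ and viewed, about 8 in all and at most 12, crops included, and the job is handed in when it is done.

```bash
ls; mkdir -p pics
python3 - <<'E'
from station import telemetry, vision
import cv2
print(telemetry.get_state())
for n in("top","side"):
    cv2.imwrite(f"pics/{n}0.png",vision.capture(n)[:,:,::-1]); print(vision.camera_params(n))
E
```

```text
pics
{'clock': 0.0, 'joints': array([ 1.08979501,  0.33390906,  0.03986322,  1.46626276, -0.01340778,
        1.343275  , -0.05849185]), 'joint_vel': array([-8.08863785e-04,  7.61832599e-05, -1.81403701e-03,  1.52810860e-03,
       -5.79355651e-04,  1.37297640e-03,  5.64955550e-04]), 'joint_torque': array([-3.24859102e-04, -6.56356215e+01,  1.33470923e+00, -4.03793693e+01,
       -5.99474413e-02,  4.51335346e-02,  1.37247280e-04]), 'eef_pos': array([ 0.24199667, -0.60277934,  0.22166447]), 'orientation': array([ 8.28429585e-01, -5.60092663e-01, -6.83840202e-04, -4.03751094e-04]), 'force': array([ 0.36771257,  0.2844548 , -0.01475846]), 'ft_torque': array([-0.0558166 , -0.0160953 , -0.02194302]), 'gripper_width': 0.08731720864981257}
{'K': array([[420.62819592,   0.        , 257.87081445],
       [  0.        , 420.62819592, 195.23906311],
       [  0.        ,   0.        ,   1.        ]]), 'dist': array([-0.00790637,  0.        ,  0.        ,  0.        ,  0.        ]), 'world_to_cam': array([[-0.01299387, -0.99990031,  0.00552478,  0.04085605],
       [-0.99846996,  0.01267789, -0.05382382,  0.61240119],
       [ 0.05374841, -0.00621571, -0.99853516,  1.12839655],
       [ 0.        ,  0.        ,  0.        ,  1.        ]])}
{'K': array([[375.61034458,   0.        , 258.25718505],
       [  0.        , 375.61034458, 187.49834531],
       [  0.        ,   0.        ,   1.        ]]), 'dist': array([0.02252833, 0.        , 0.        , 0.        , 0.        ]), 'world_to_cam': array([[-0.9996199 ,  0.02643848,  0.00781475,  0.62325922],
       [ 0.0078971 ,  0.54617365, -0.83763475,  0.02860763],
       [-0.026414  , -0.83725465, -0.54617484,  1.04139541],
       [ 0.        ,  0.        ,  0.        ,  1.        ]])}
```

View pics/top0.png

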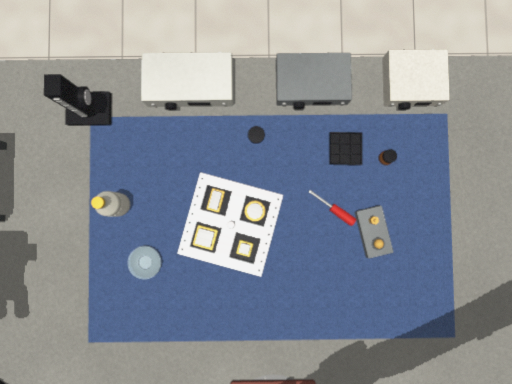

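View pics/side0.png

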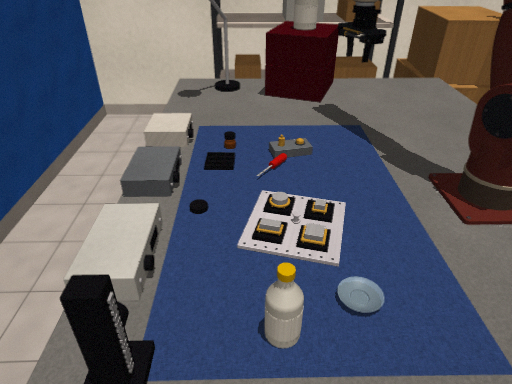

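The top view shows the round can at about (255,211), the stud at (379,243), and the terminal at (375,220). In the side view the can is at about (281,199), the domed stud at (300,141), and the terminal with its stem at (282,141). Next I'll measure them.

```bash
cat > h.py <<'E'
import numpy as np, cv2
from station import vision, telemetry
from scipy.spatial.transform import Rotation as R
def ray(n,uv):
    p=vision.camera_params(n); W=p["world_to_cam"]
    x=cv2.undistortPoints(np.array([[uv]],float),p["K"],p["dist"])[0,0]
    return -W[:3,:3].T@W[:3,3], W[:3,:3].T@np.r_[x,1]
def plane(n,uv,z):
    o,d=ray(n,uv); return o+d*(z-o[2])/d[2]
def two(a,b):
    (o,d),(q,e)=ray("top",a),ray("side",b)
    s=np.linalg.lstsq(np.c_[d,-e],q-o,rcond=None)[0]
    A,B=o+d*s[0],q+e*s[1]; return (A+B)/2,np.linalg.norm(A-B)
def to_tool(target):
    s=telemetry.get_state(); return R.from_quat(s["orientation"]).inv().apply(np.array(target)-s["eef_pos"])/.75
E
python3 - <<'E'
from h import *
for n,z in(("top",0),("side",0)):
    im=cv2.imread(f"pics/{n}0.png"); hsv=cv2.cvtColor(im,cv2.COLOR_BGR2HSV)
    m=cv2.inRange(hsv,(15,100,80),(35,255,255))
    k,_,st,c=cv2.connectedComponentsWithStats(m)
    for i in range(1,k):
        if st[i,4]>=8 and st[i,1]>100: print(n,st[i],c[i].round(1))
a=cv2.imread("pics/top0.png"); b=cv2.imread("pics/side0.png")
r=lambda x:cv2.resize(x,(400,400),interpolation=cv2.INTER_CUBIC)
cv2.imwrite("pics/crop.png",np.vstack([np.hstack([cv2.resize(x,(400,300),interpolation=cv2.INTER_CUBIC) for x in g]) for g in((a[200:260,340:420],a[181:241,215:295]),(b[125:165,263:323][:45],b[180:225,250:310]))]))
E
```

```text
top [206 188  19  24 118] [216.2 199.9]
top [ 91 197  14  12 135] [ 97.8 202.3]
top [244 200  22  21 127] [254.3 210. ]
top [370 216   9   8  56] [373.8 219.8]
top [193 225  25  25 157] [205.9 236.4]
top [374 239  10  10  74] [378.4 243.3]
top [236 240  17  17  89] [244.7 247.2]
side [278 135   7  12  61] [281.3 140.8]
side [296 138   8   6  41] [299.8 140.7]
side [269 197  22  11  86] [279.  203.2]
side [312 202  16  12  71] [319.2 208.4]
side [256 224  28  11 108] [270.3 229.7]
side [301 226  27  19 149] [313.8 237.7]
side [277 262  19  21 327] [285.9 271.9]
```

View pics/crop.png

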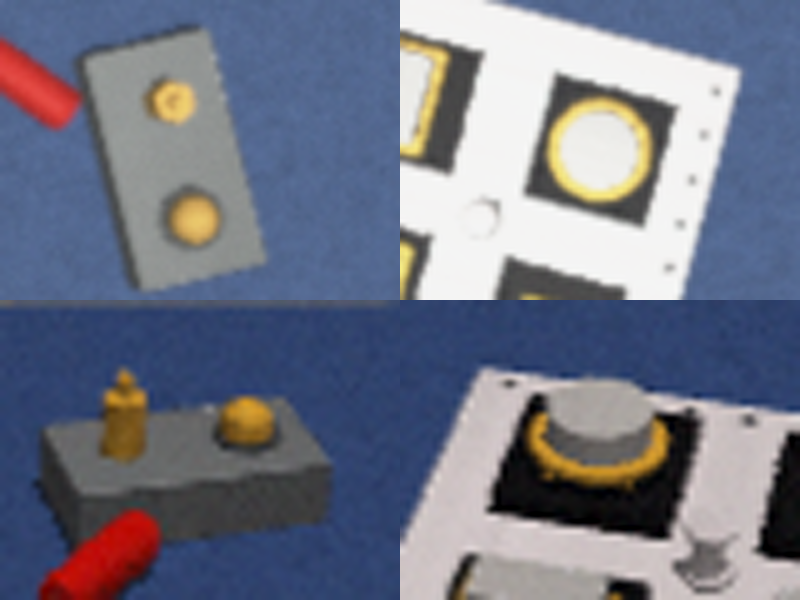

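The crops confirm this. The dome is at top (378.4,243.3) and side (299.8,139.5), and the terminal with its stem is farther from the robot. The lid centre is at top (254.6,210.2) and side (279.7,196).

Run:
```python
from h import *
np.set_printoptions(precision=4,suppress=True)
S=plane("top",(378.4,243.3),.043); T=plane("top",(373.8,219.8),.055); C=plane("top",(254.6,210.2),.033)
print("stud",S,plane("side",(299.8,140.2),.043),two((378.4,243.3),(299.8,140.2)))
print("term",T); print("can",C,plane("side",(279.7,196),.04),two((254.6,210.2),(279.7,196)))
print(to_tool([S[0],S[1],.15])); print(np.linalg.norm(S[:2]),np.linalg.norm(C[:2]))
```

```text
stud [ 0.4799 -0.2843  0.043 ] [ 0.4795 -0.2788  0.043 ] (array([ 0.4791, -0.2852,  0.0399]), np.float64(0.001224707158460951))
term [ 0.5423 -0.2705  0.055 ]
can [0.572  0.0424 0.033 ] [0.5695 0.0409 0.04  ] (array([0.5707, 0.0425, 0.0412]), np.float64(0.002199650966855982))
[-0.2757 -0.4527  0.096 ]
0.5578528681311277 0.5735566609343323
```

```bash
python3 -m handwheel '[{"travel":[-0.03,-0.05,0.0],"rotation":[0,0,0]},{"travel":[-0.07,-0.11,0.01],"rotation":[0,0,0]},{"travel":[-0.11,-0.18,0.02],"rotation":[0,0,0]},{"travel":[-0.15,-0.25,0.04],"rotation":[0,0,0]},{"travel":[-0.19,-0.32,0.06],"rotation":[0,0,0]},{"travel":[-0.23,-0.38,0.08],"rotation":[0,0,0]},{"travel":[-0.26,-0.43,0.09],"rotation":[0,0,0]},{"travel":[-0.276,-0.453,0.096],"rotation":[0,0,0]},{"travel":[-0.276,-0.453,0.096],"rotation":[0,0,0]},{"travel":[-0.276,-0.453,0.096],"rotation":[0,0,0]}]' -1 10
python3 - <<'E'
from h import *
a=vision.capture("top");b=vision.capture("side")
cv2.imwrite("pics/b.png",np.hstack([cv2.resize(x,(400,400),interpolation=cv2.INTER_CUBIC)[:,:,::-1] for x in(a[180:300,320:440],b[80:180,240:340])]))
s=telemetry.get_state();print(s["joints"])
for z in(.07,.055,.044,.0425,.0405):print(z,to_tool([.479,-.2843,z]).round(4))
E
```

```text
clock: 1.35
eef_pos: [0.4794, -0.2852, 0.15]
orientation: [0.828, -0.561, -0.001, -0.0]
force: [-0.5, -0.2, 0.2]
gripper_width: 0.0015
[ 0.6413225   0.21022592 -0.20824899  1.7754415   0.04658921  1.16178569
 -0.7722835 ]
0.07 [-0.0016 -0.0003  0.1069]
0.055 [-0.0015 -0.0003  0.1269]
0.044 [-0.0015 -0.0003  0.1416]
0.0425 [-0.0015 -0.0003  0.1436]
0.0405 [-0.0015 -0.0003  0.1462]
```

View pics/b.png

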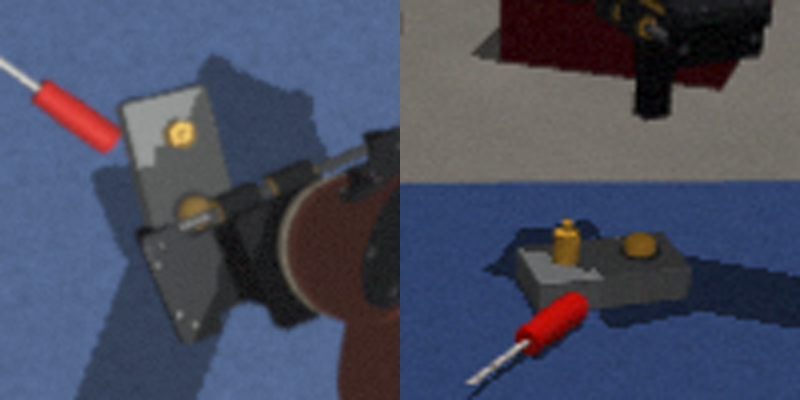

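The closed fingers are over the stud and clear of the terminal. Next I'll descend to just above the crown.

```bash
python3 -m handwheel '[{"travel":[0,0,0.02],"rotation":[0,0,0]},{"travel":[-0.001,0,0.05],"rotation":[0,0,0]},{"travel":[-0.0015,0,0.08],"rotation":[0,0,0]},{"travel":[-0.0015,0,0.105],"rotation":[0,0,0]},{"travel":[-0.0015,0,0.12],"rotation":[0,0,0]},{"travel":[-0.0015,0,0.128],"rotation":[0,0,0]},{"travel":[-0.0015,0,0.131],"rotation":[0,0,0]},{"travel":[-0.0015,0,0.131],"rotation":[0,0,0]},{"travel":[-0.0015,0,0.131],"rotation":[0,0,0]},{"travel":[-0.0015,0,0.131],"rotation":[0,0,0]}]'
python3 - <<'E'
from h import *
b=vision.capture("side")
cv2.imwrite("pics/c.png",cv2.resize(b[100:170,255:345],(720,560),interpolation=cv2.INTER_CUBIC)[:,:,::-1])
for z in(.044,.0425,.0405):print(z,to_tool([.479,-.2843,z]).round(4))
print(telemetry.get_state()["force"])
E
```

```text
clock: 2.7
eef_pos: [0.4791, -0.2845, 0.0523]
orientation: [0.828, -0.561, -0.0, -0.0]
force: [-0.5, -0.2, -0.5]
gripper_width: 0.0005
0.044 [-0.0003 -0.0001  0.0109]
0.0425 [-0.0003 -0.0001  0.0129]
0.0405 [-0.0003 -0.0001  0.0156]
[ 0.18119293  0.3687743  -0.46788446]
```

View pics/c.png

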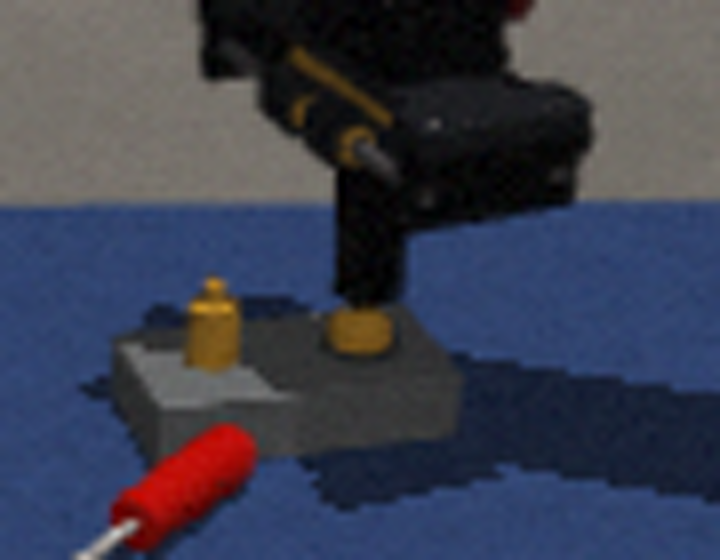

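The fingertips are centred just above the dome (about (368,300) in the crop) and the terminal is well clear. Next comes a light press.

```bash
python3 -m handwheel '[{"travel":[0,0,0.002],"rotation":[0,0,0]},{"travel":[0,0,0.004],"rotation":[0,0,0]},{"travel":[0,0,0.006],"rotation":[0,0,0]},{"travel":[0,0,0.008],"rotation":[0,0,0]},{"travel":[0,0,0.010],"rotation":[0,0,0]},{"travel":[0,0,0.012],"rotation":[0,0,0]},{"travel":[0,0,0.013],"rotation":[0,0,0]},{"travel":[0,0,0.013],"rotation":[0,0,0]},{"travel":[0,0,0.013],"rotation":[0,0,0]},{"travel":[0,0,0.013],"rotation":[0,0,0]}]'
python3 - <<'E'
from h import *
print(telemetry.get_state()["force"],telemetry.get_state()["eef_pos"])
E
```

```text
clock: 4.0
eef_pos: [0.479, -0.2845, 0.0425]
orientation: [0.828, -0.561, -0.0, -0.0]
force: [-0.5, 1.0, 2.8]
gripper_width: 0.0004
[-0.52425107  1.02041897  2.83253471] [ 0.47901787 -0.28449091  0.04253287]
```

The 2.8 N reading matches the expected spring force for about 4 mm of give, so the stud was touched. Now I'll retract straight up.

```bash
python3 -m handwheel '[{"travel":[0,0,-0.004],"rotation":[0,0,0]},{"travel":[0,0,-0.012],"rotation":[0,0,0]},{"travel":[0,0,-0.03],"rotation":[0,0,0]},{"travel":[0,0,-0.05],"rotation":[0,0,0]},{"travel":[0,0,-0.08],"rotation":[0,0,0]},{"travel":[0,0,-0.11],"rotation":[0,0,0]},{"travel":[0,0,-0.13],"rotation":[0,0,0]},{"travel":[0,0,-0.14],"rotation":[0,0,0]},{"travel":[0,0,-0.14],"rotation":[0,0,0]},{"travel":[0,0,-0.14],"rotation":[0,0,0]}]'
python3 - <<'E'
from h import *
print(to_tool([.571,.0422,.11]),to_tool([.571,.0422,.147]))
E
```

```text
clock: 5.25
eef_pos: [0.4787, -0.2843, 0.1468]
orientation: [0.828, -0.561, -0.001, -0.0]
force: [-0.2, 0.0, -0.3]
gripper_width: 0.0005
[-0.3586435  -0.27574249  0.04933076] [-3.58717515e-01 -2.75703422e-01 -2.50521910e-06]
```

```bash
python3 -m handwheel '[{"travel":[-0.03,-0.023,0],"rotation":[0,0,0]},{"travel":[-0.08,-0.061,0],"rotation":[0,0,0]},{"travel":[-0.13,-0.10,0],"rotation":[0,0,0]},{"travel":[-0.18,-0.138,0],"rotation":[0,0,0]},{"travel":[-0.23,-0.177,0],"rotation":[0,0,0]},{"travel":[-0.28,-0.215,0],"rotation":[0,0,0]},{"travel":[-0.32,-0.246,0.01],"rotation":[0,0,0]},{"travel":[-0.345,-0.265,0.03],"rotation":[0,0,0]},{"travel":[-0.3586,-0.2757,0.05],"rotation":[0,0,0]},{"travel":[-0.3586,-0.2757,0.06],"rotation":[0,0,0]}]'
python3 - <<'E'
from h import *
for z in(.055,.05,.041,.0335):print(z,to_tool([.571,.0422,z]).round(4))
E
```

```text
clock: 6.5
eef_pos: [0.5702, 0.0425, 0.1004]
orientation: [0.828, -0.561, -0.002, 0.0]
force: [0.2, -0.8, 0.1]
gripper_width: 0.0005
0.055 [ 0.0009 -0.001   0.0605]
0.05 [ 0.0009 -0.001   0.0672]
0.041 [ 0.001  -0.001   0.0792]
0.0335 [ 0.001  -0.001   0.0892]
```

```bash
python3 -m handwheel '[{"travel":[0.001,-0.001,0.015],"rotation":[0,0,0]},{"travel":[0.001,-0.001,0.03],"rotation":[0,0,0]},{"travel":[0.001,-0.001,0.045],"rotation":[0,0,0]},{"travel":[0.001,-0.001,0.058],"rotation":[0,0,0]},{"travel":[0.001,-0.001,0.066],"rotation":[0,0,0]},{"travel":[0.001,-0.001,0.07],"rotation":[0,0,0]},{"travel":[0.001,-0.001,0.07],"rotation":[0,0,0]},{"travel":[0.001,-0.001,0.07],"rotation":[0,0,0]},{"travel":[0.001,-0.001,0.07],"rotation":[0,0,0]},{"travel":[0.001,-0.001,0.07],"rotation":[0,0,0]}]'
python3 - <<'E'
from h import *
a=vision.capture("top");b=vision.capture("side")
cv2.imwrite("pics/d.png",np.hstack([cv2.resize(x,(400,400),interpolation=cv2.INTER_CUBIC)[:,:,::-1] for x in(a[170:250,215:295],b[160:230,245:315])]))
for z in(.041,.0335):print(z,to_tool([.571,.0422,z]).round(4))
E
```

```text
clock: 7.75
eef_pos: [0.5711, 0.0421, 0.048]
orientation: [0.828, -0.561, -0.002, 0.0]
force: [0.4, 0.2, 0.0]
gripper_width: -0.0001
0.041 [-0.0002 -0.      0.0093]
0.0335 [-0.0002 -0.      0.0193]
```

View pics/d.png

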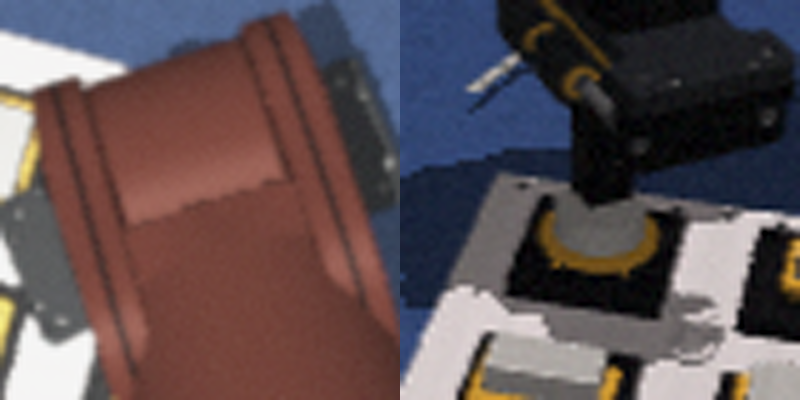

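In the side view the fingertips are just above the lid centre (about (603,200) in the crop). Now I'll press slowly.

```bash
python3 -m handwheel '[{"travel":[0,0,0.003],"rotation":[0,0,0]},{"travel":[0,0,0.006],"rotation":[0,0,0]},{"travel":[0,0,0.008],"rotation":[0,0,0]},{"travel":[0,0,0.010],"rotation":[0,0,0]},{"travel":[0,0,0.012],"rotation":[0,0,0]},{"travel":[0,0,0.013],"rotation":[0,0,0]},{"travel":[0,0,0.014],"rotation":[0,0,0]},{"travel":[0,0,0.015],"rotation":[0,0,0]},{"travel":[0,0,0.016],"rotation":[0,0,0]},{"travel":[0,0,0.016],"rotation":[0,0,0]}]'; python3 -c "
from h import *
print(telemetry.get_state()['eef_pos'],to_tool([.571,.0422,.0335]).round(4))"
```

```text
clock: 9.1
eef_pos: [0.571, 0.0421, 0.0358]
orientation: [0.828, -0.561, -0.002, 0.0]
force: [-1.2, -0.7, 2.8]
gripper_width: 0.0008
[0.57096045 0.04209391 0.03581677] [-0.0001 -0.0001  0.0031]
```

```bash
python3 -m handwheel '[{"travel":[0,0,0.0005],"rotation":[0,0,0]},{"travel":[0,0,0.001],"rotation":[0,0,0]},{"travel":[0,0,0.0015],"rotation":[0,0,0]},{"travel":[0,0,0.002],"rotation":[0,0,0]},{"travel":[0,0,0.0024],"rotation":[0,0,0]},{"travel":[0,0,0.0028],"rotation":[0,0,0]},{"travel":[0,0,0.0031],"rotation":[0,0,0]},{"travel":[0,0,0.0031],"rotation":[0,0,0]},{"travel":[0,0,0.0031],"rotation":[0,0,0]},{"travel":[0,0,0.0031],"rotation":[0,0,0]}]'; python3 -c "
from h import *
print(telemetry.get_state()['eef_pos'],telemetry.get_state()['force'])"
```

```text
clock: 10.35
eef_pos: [0.5711, 0.0421, 0.034]
orientation: [0.828, -0.561, -0.002, 0.0]
force: [-3.3, -0.9, 7.6]
gripper_width: 0.0003
[0.57105037 0.04208385 0.03397823] [-3.30751278 -0.88339851  7.61029265]
```

```bash
python3 -m handwheel '[{"travel":[0,0,0.0004],"rotation":[0,0,0]},{"travel":[0,0,0.0008],"rotation":[0,0,0]},{"travel":[0,0,0.0011],"rotation":[0,0,0]},{"travel":[0,0,0.0014],"rotation":[0,0,0]},{"travel":[0,0,0.0014],"rotation":[0,0,0]},{"travel":[0,0,0.0014],"rotation":[0,0,0]},{"travel":[0,0,0.0014],"rotation":[0,0,0]},{"travel":[0,0,0.0014],"rotation":[0,0,0]},{"travel":[0,0,0.0014],"rotation":[0,0,0]},{"travel":[0,0,0.0014],"rotation":[0,0,0]}]'; python3 -c "
from h import *
print(telemetry.get_state()['eef_pos'],telemetry.get_state()['force'])"
```

```text
clock: 11.6
eef_pos: [0.5711, 0.0421, 0.0339]
orientation: [0.828, -0.561, -0.001, 0.001]
force: [-6.4, -0.9, 14.9]
gripper_width: 0.0005
[0.57110153 0.04211598 0.03391171] [-6.35169401 -0.89074102 14.91526528]
```

Force doubled with almost no motion, so the can is probably on the pad. The sideways load (-6.4 N in x) could also mean it is binding. I'll relieve that and press a little more to tell the two apart.

```bash
python3 -m handwheel '[{"travel":[-0.0002,0.0005,0.0006],"rotation":[0,0,0]},{"travel":[-0.0003,0.0008,0.001],"rotation":[0,0,0]},{"travel":[-0.0003,0.0008,0.0013],"rotation":[0,0,0]},{"travel":[-0.0003,0.0008,0.0016],"rotation":[0,0,0]},{"travel":[-0.0003,0.0008,0.0018],"rotation":[0,0,0]},{"travel":[-0.0003,0.0008,0.002],"rotation":[0,0,0]},{"travel":[-0.0003,0.0008,0.002],"rotation":[0,0,0]},{"travel":[-0.0003,0.0008,0.002],"rotation":[0,0,0]},{"travel":[-0.0003,0.0008,0.002],"rotation":[0,0,0]},{"travel":[-0.0003,0.0008,0.002],"rotation":[0,0,0]}]'; python3 -c "
from h import *
print(telemetry.get_state()['eef_pos'],telemetry.get_state()['force'])"
```

```text
clock: 12.85
eef_pos: [0.5711, 0.0421, 0.0339]
orientation: [0.828, -0.561, -0.001, 0.0]
force: [-4.4, -1.1, 18.5]
gripper_width: -0.0
[0.57108234 0.04210534 0.03387538] [-4.37779804 -1.09717491 18.46195727]
```

At 18.5 N it moved only 0.04 mm, with less sideways load, so this is a hard stop and the can is home. Now I'll retract straight up.

```bash
python3 -m handwheel '[{"travel":[0,0,0],"rotation":[0,0,0]},{"travel":[0,0,-0.004],"rotation":[0,0,0]},{"travel":[0,0,-0.012],"rotation":[0,0,0]},{"travel":[0,0,-0.03],"rotation":[0,0,0]},{"travel":[0,0,-0.06],"rotation":[0,0,0]},{"travel":[0,0,-0.1],"rotation":[0,0,0]},{"travel":[0,0,-0.15],"rotation":[0,0,0]},{"travel":[0,0,-0.19],"rotation":[0,0,0]},{"travel":[0,0,-0.21],"rotation":[0,0,0]},{"travel":[0,0,-0.21],"rotation":[0,0,0]}]' && python3 -m handwheel '[{"travel":[0.03,0.023,0],"rotation":[0,0,0]},{"travel":[0.08,0.061,0],"rotation":[0,0,0]},{"travel":[0.13,0.10,0],"rotation":[0,0,0]},{"travel":[0.18,0.138,0],"rotation":[0,0,0]},{"travel":[0.23,0.177,0],"rotation":[0,0,0]},{"travel":[0.28,0.215,0],"rotation":[0,0,0]},{"travel":[0.32,0.26,0],"rotation":[0,0,0]},{"travel":[0.36,0.32,0],"rotation":[0,0,0]},{"travel":[0.38,0.36,0],"rotation":[0,0,0]},{"travel":[0.38,0.36,0],"rotation":[0,0,0]}]'
python3 - <<'E'
from h import *
t=vision.capture("top");cv2.imwrite("pics/top1.png",t[:,:,::-1])
b=vision.capture("side")[:,:,::-1];cv2.imwrite("pics/side1.png",b)
a=cv2.imread("pics/side0.png")
cv2.imwrite("pics/e.png",np.hstack([cv2.resize(x[180:255,240:340],(400,300),interpolation=cv2.INTER_CUBIC) for x in(a,b)]))
print(telemetry.get_state()["force"])
# lid top edge row: pixel displacement of lid and other lids by phase correlation
g=lambda x:cv2.cvtColor(np.ascontiguousarray(x),cv2.COLOR_BGR2GRAY).astype(np.float32)
for nm,(u,v) in dict(round=(280,197),small=(319,205),long=(269,225),square=(315,231)).items():
    print(nm,cv2.phaseCorrelate(g(a)[v-7:v+7,u-12:u+12],g(b)[v-7:v+7,u-12:u+12],cv2.createHanningWindow((24,14),cv2.CV_32F)))
K=vision.camera_params("side"); 
for z in(.0405,.0335):
    W=K["world_to_cam"];print(z,cv2.projectPoints(np.array([[.571,.042,z]]),W[:3,:3],W[:3,3],K["K"],K["dist"])[0].ravel())
E
```

```text
clock: 14.1
eef_pos: [0.5718, 0.0421, 0.1923]
orientation: [0.828, -0.561, -0.0, -0.0]
force: [-0.5, -0.1, -0.2]
gripper_width: 0.0003
clock: 15.35
eef_pos: [0.4241, -0.325, 0.1905]
orientation: [0.827, -0.563, -0.001, 0.0]
force: [0.4, 0.0, 0.0]
gripper_width: 0.0005
[ 0.8480238   0.54559245 -0.10471296]
round ((-7.148794441713019, 3.5813013355447914), -0.2623870174090068)
small ((0.027189843988495, 0.5377451942110882), 1.0106386850277582)
long ((0.07291437712962079, 0.37681153436638404), 0.9848162750403087)
square ((0.15288251251398144, 0.42959097590797946), 0.9944130394193861)
0.0405 [279.15259266 196.07773279]
0.0335 [279.04948252 198.30809774]
```

View pics/e.png

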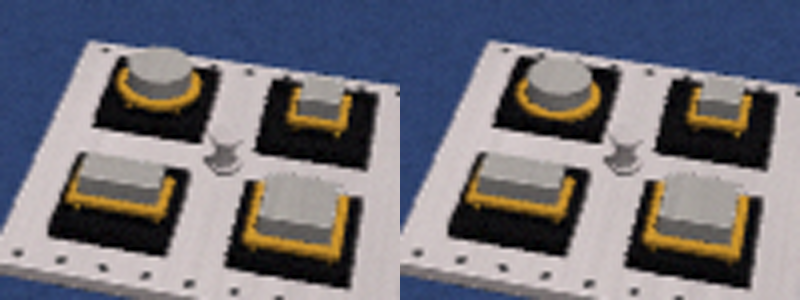

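View pics/top1.png

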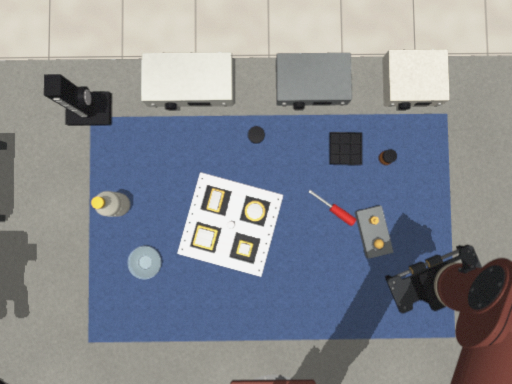

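In the side view the round lid's top edge dropped from row 47 to row 55 of the 4x crop. That is about 2 px, or about 6 mm, and the flange now sits at the rim. The other packages and the loose items have not moved, and the arm is clear.

```bash
python3 -c "
from station import arm
print(arm.sign_off())"
```

```text
the job is handed in; nothing more can be done
None
```

I touched the stud first, then pressed the round can down onto its pad, drew the arm clear and handed the job in at about 15.5 s.

- **Stud:** the closed fingertips pushed it in about 4 mm at 2.8 N, against a limit of 15 N. The terminal stayed well clear.
- **Can:** at the end of the press, force rose from 7.6 to 14.9 to 18.5 N while the tip moved only 0.1 mm. I took that as the hard stop at home. In the side view the lid dropped about 2 px, which fits the expected 6 mm or so.
- **Everything else:** the before and after pictures show the other three packages, their nests and the loose items unmoved. The last force readings were noise only, under 1 N.

These checks were weaker or disagreed:

- **Stop height:** the fingertips stopped at 33.9 mm, against the nominal 33.5 mm. I put this down to measurement offset and did not confirm it separately.
- **Sideways load:** up to 6.4 N built up during the press. I eased it to 4.4 N and pressed further, and the can did not move.
- **Image-shift check:** the automatic measurement failed on the round can because the correlation was meaningless, so I judged the drop by eye. For the other three packages it gave the same 0.4–0.5 px offset with about 0.99 correlation, which I read as bias, not motion.

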